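# Dock the door-monitor handset screen up

### The arm

A 6-joint arm with a two-finger parallel gripper is mounted at the origin on the work surface. World frame = base frame: x ahead of the robot, y to its left, z up, the work surface at z = 0. Lengths are in m, angles in degrees, forces in N, time in s.
With the tool pointing down it reaches from about 0.275 to 0.85 m from the base axis. Payload 19 kg.
Tool frame: the origin (TCP) lies midway between the tips of the shut fingers; the grasp point (between the pads) lies 19 mm behind it; z points along the fingers, y is the line along which they close (so a half turn about z gives the same grasp; the last joint's range is limited). The gripper opens to 85 mm and grips with 20 to 120 N. Pads are 22 mm wide; open, the fingers measure 114 mm over their backs; the gripper's body (76 mm by 85 mm) begins 54 mm behind the grasp point. The pads swing forward as they close: fully open they stand 13 mm farther back than shut.
Start: joints at [-78.896, 8.623, 82.357, -0, 89.026, -7.678], TCP at [0.185, -0.544, 0.231] pointing down, gripper open.
Joint ranges: [-160.23, 160.23], [-39.13, 120.54], [6.94, 153.29], [-79.49, 259.48], [9.18, 160.14], [-161.06, 161.06]. Speed limits (degrees/s): [108.29, 108.29, 127.2, 172.46, 172.46, 172.46].

### API

Orientations are given as a 3x3 rotation matrix whose columns are the frame's x, y, z axes.
In Python, from station import sense, get_image, job_done gives the robot as it stands. The module is installed in compiled form; this text tells all that it offers.
- The arm moves only by the shell command python3 -m jog 'ROWS' [OPENING]. ROWS is JSON, a list of rows, each a list of 6 numbers: the shift along the tool's x, y, z in units of 0.4 m (1.0 is 0.4 m), then the turn, a rotation vector about the tool's x, y, z in units of 2 pi rad (1.0 is 2 pi rad). In form: [[tx, ty, tz, ax, ay, az], ...]. A call has 1 to 12 rows; each row shifts and turns the commanded pose from where the row before left it, along the tool's axes as they then stand; what a row does not reach is not made up. A row lasts 1/10 s, in which the tool goes at most 50 mm and 8.59 degrees, less where a joint would pass 70% of its speed; a pose out of reach is approached as far as the arm can. A call with a number of a shift or a turn outside -1 to 1 is refused whole. A call with a gripper value outside its range is refused whole. OPENING is the gripper command: -1 is shut, 1 is fully open, values between are in proportion, set as the call begins (- or left out, the last holds). The fingers move at their own pace and stop on an object; the grip force is fixed at half the most. Time passes only in rows, so rows that do not move let the fingers close. It gives the time, the measured TCP pose, the force, the opening and the grip force at its end, in the units of the state.
- sense(): the state, without advancing time (a new reading comes with each control period).
- get_image(name): name is "scene" or "side" or "wrist"; returns a dict with "img" (420x560x3 uint8, blue, green, red), "K" (3x3 intrinsics, pixels), "cam_to_world" (4x4, takes a point from camera to world coordinates). Camera axes: x right, y down, z forward; pixel columns grow to the right and rows downward; lengths in m; the calibration is good to about 2 mm. The wrist camera is an equidistant fisheye: a pixel r from the principal point sees the ray r / f radians off the axis. A picture is of the moment at which its call begins. There is no depth.
- job_done(): hands the job in; it is judged then, once.
The state is a dict: "clock": time; "joint_positions": joint angles; "joint_vel": joint speeds; "joint_efforts": joint torques, N m; "ee_pos": TCP position; "ee_rot": TCP orientation; "ft_force": force on the tool from outside, world axes, zero at the start; "torque": the same for the moment, N m; "width": finger opening in m; "finger_force": force on a finger pad.
Only numpy, scipy, OpenCV 4.12 (cv2) and the standard library are available. Lean on these libraries where they do the work, as an engineer would, in place of code of your own. Each camera call takes 0.05 s, during which the arm holds its last target. There are 200 camera calls.

### The job

Somebody has left a rubber stamp standing in the charging dock: first stand it upright in the blue tray. Then take the white door-monitor handset from its wooden stand, turn it screen up and set it in the dock with its orange charging foot fully home in the pocket, and let go. Do not shift or tip the two plants, the roll of tape or the tissue box.

Things in the scene. Friction and masses are not known exactly. Their poses are not given: they have to be found in the camera images.
- handset_center (a point): Centre of the white handset slab, 18 thick (own x), 58 long (y), 52 wide (z), 150 g. Own +x leaves the black-screen face; on the -x face a centred orange foot, 37 (y) by 33 (z), stands out 8. Starts on edge in the stand, own z up. The 58 mm length can be gripped: its ends overhang stand and dock by 3+. Docked: +x up, own y along the dock's x (either way), this point 9 above the dock's top.
- dock_mouth (a point): Centre of the pocket's mouth on top of the fixed charging dock, 36 above the desk, z up. Pocket 42 (own x) by 38 (own y), 9 deep, chamfered: the handset's foot has 2.5 play each side and its slab rests on the dock's top. Grey head 52 (x) by 50 (y), from 8 to 36 above the desk, on a metal base plate 100 x 100 x 8.
- stand_groove (a point): Centre of the groove's floor in the fixed wooden stand, 10 above the desk. The stand is 70 (own x) by 50 (own y); the groove runs along own y, is 22 wide, and its side walls rise 7 above its floor. Lift the handset at least 10 straight up to clear it.
- stamp_center (a point): Half-way up the loose wooden rubber stamp (50 g, 52 tall, z up): square base 28 x 28 x 14, above it a round handle 16 thick from 14 to 30 over its underside and 20 thick from 30 to 52; this point is 26 over its underside. It starts standing on the floor of the dock's pocket.
- tray_in (a point): Centre of the inner floor of the fixed shallow blue tray, 4 above the desk. Inside 122 (own x) by 102 (own y), walls 4 thick, rim 16 above the desk.
- plant_a: Bystander: white pot 60 x 60 with a bushy plant, about 115 tall in all; origin at the underside's centre. It stands behind the handset (the side of the charging foot), about 90 to 105 from the stand's centre.
- plant_b: Bystander: a like plant, 60 x 60, about 115 tall, origin at the underside's centre. It stands about 115 from the dock's centre on one of its two y sides; the tape roll is on the other.
- tape: Bystander: roll of tape lying flat, 64 across, 24 tall; origin at the underside's centre.
- tissue_box: Bystander: white tissue box 75 (x) by 130 (y) by 70 tall, origin at the underside's centre; it stands beyond the tray.
Mind the look-alikes: they are no part of the job. Of the things shaped like the part that bears dock_mouth, the aluminium one is meant.

How it is judged (in metres and radians):
On the way, in this order (a step that is already met when the one before it is completed fails the run):
1. the stamp stands upright in the blue tray, let go (x of stamp_center in the frame of tray_in between -0.05 and 0.05 m and y of stamp_center in the frame of tray_in between -0.04 and 0.04 m and z of stamp_center in the frame of tray_in below 0.032 m and angle between stamp_center's own z axis and vertical below 0.15 rad and contact force between stamp and the fingers below 0.1 N), for 0.2 s.
2. the handset lies screen up with its foot home in the dock's pocket (horizontal distance between handset_center and dock_mouth below 0.004 m and z of handset_center in the frame of dock_mouth between 0.006 and 0.0115 m and angle between handset_center's own x axis and vertical below 0.08 rad), for 0.2 s.
At the end, for the whole second after the job is handed in: The stamp stands on the tray's floor, inside its walls, within 0.15 rad of upright; the handset lies in the dock screen up (within 0.08 rad of level), centred on the pocket within 4 mm and down on the dock's top (its centre 6 to 11.5 mm above it); both are let go and at rest (all of step 1 and all of step 2 and contact force between handset and the fingers below 0.1 N and linear speed of each of handset, stamp below 0.02 m/s); the robot touches nothing.
It fails at once if the plant behind the stand is moved more than 20 mm or tipped (distance of plant_a from where it was at the start of the episode above 0.02 m or angle between plant_a's own z axis and vertical above 0.3 rad).
It fails at once if the plant beside the dock is moved more than 20 mm or tipped (distance of plant_b from where it was at the start of the episode above 0.02 m or angle between plant_b's own z axis and vertical above 0.3 rad).
It fails at once if the roll of tape is moved more than 20 mm or tipped (distance of tape from where it was at the start of the episode above 0.02 m or angle between tape's own z axis and vertical above 0.3 rad).
It fails at once if the tissue box is moved more than 20 mm or tipped (distance of tissue_box from where it was at the start of the episode above 0.02 m or angle between tissue_box's own z axis and vertical above 0.3 rad).
It also fails if it takes over 64 s, if anything falls off the work surface, if the arm or the gripper's body presses on something with over 40 N, if the wrist force passes 120 N, or if a joint passes its speed limit or range.

## Working session

There is one attempt and no reset: what is moved stays moved. The work goes in short steps, Python scripts to look and compute and a shell command to move; the robot and the scene stay as the last step left them, time stands still between calls to the robot, and variables do not carry over. Pictures are saved under pics/ and viewed, at most 10 in all, crops included, and the job is handed in when it is done.

```bash
mkdir -p pics; python3 - <<'E'
from station import *
import cv2,numpy as np
for n in ["scene","side","wrist"]:
    d=get_image(n); cv2.imwrite(f"pics/{n}0.png",d["img"]); print(n,d["K"].tolist(),np.round(d["cam_to_world"],4).tolist())
s=sense();print(s["clock"],s["ee_pos"],s["ee_rot"],s["width"])
E
```

```text
scene [[399.8204027381023, 0.0, 279.65434901005733], [0.0, 399.8204027381023, 215.3151595201624], [0.0, 0.0, 1.0]] [[-0.095, 0.7332, -0.6733, 1.1405], [0.9954, 0.0793, -0.0541, 0.0596], [0.0138, -0.6754, -0.7374, 0.751], [0.0, 0.0, 0.0, 1.0]]
side [[488.0133169879137, 0.0, 277.7277353968816], [0.0, 488.0133169879137, 210.2017760476876], [0.0, 0.0, 1.0]] [[-0.9978, -0.038, 0.0544, 0.4794], [-0.0663, 0.5948, -0.8011, 1.0873], [-0.002, -0.803, -0.596, 0.8819], [0.0, 0.0, 0.0, 1.0]]
wrist [[325.19226210127806, 0.0, 278.0765919744729], [0.0, 325.19226210127806, 206.3088074696148], [0.0, 0.0, 1.0]] [[0.3218, -0.8954, -0.3079, 0.2659], [-0.9468, -0.3046, -0.1037, -0.5162], [-0.0009, 0.3249, -0.9457, 0.3743], [0.0, 0.0, 0.0, 1.0]]
0.15 [ 0.18504697 -0.54421838  0.23084519] [[ 9.46771156e-01  3.21907358e-01 -1.76172324e-04]
 [ 3.21907386e-01 -9.46770761e-01  8.72482161e-04]
 [ 1.14063622e-04 -8.82752116e-04 -9.99999604e-01]] 0.08538542348463017
```

View pics/scene0.png

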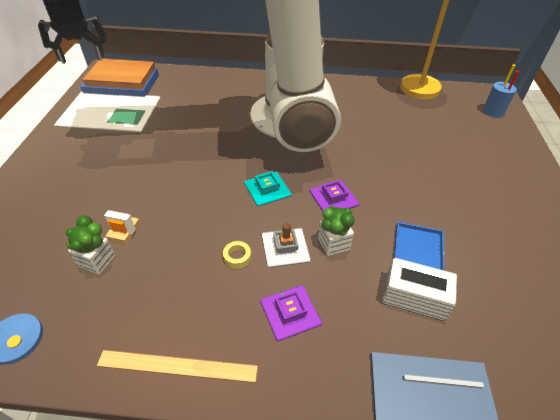

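View pics/side0.png

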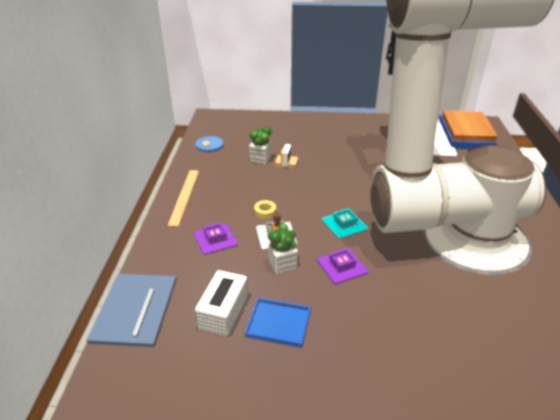

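The scene picture shows the aluminium dock with the stamp at about (286,245), the stand with the handset at (121,226), the tray at (419,250), plant_b at (336,230), the tape at (237,254) and plant_a at (90,245). I need a zoom to get corners.

```bash
python3 - <<'E'
import cv2,numpy as np
s=cv2.imread("pics/scene0.png");d=cv2.imread("pics/side0.png")
def c(im,u,v,w,h):return cv2.resize(im[v:v+h,u:u+w],(400,300),interpolation=cv2.INTER_CUBIC)
o=np.vstack([np.hstack([c(s,95,195,60,45),c(s,250,210,80,60)]),np.hstack([c(s,380,215,80,60),c(d,240,190,80,60)])])
cv2.imwrite("pics/z0.png",o)
E
```

```text
(no output)
```

View pics/z0.png

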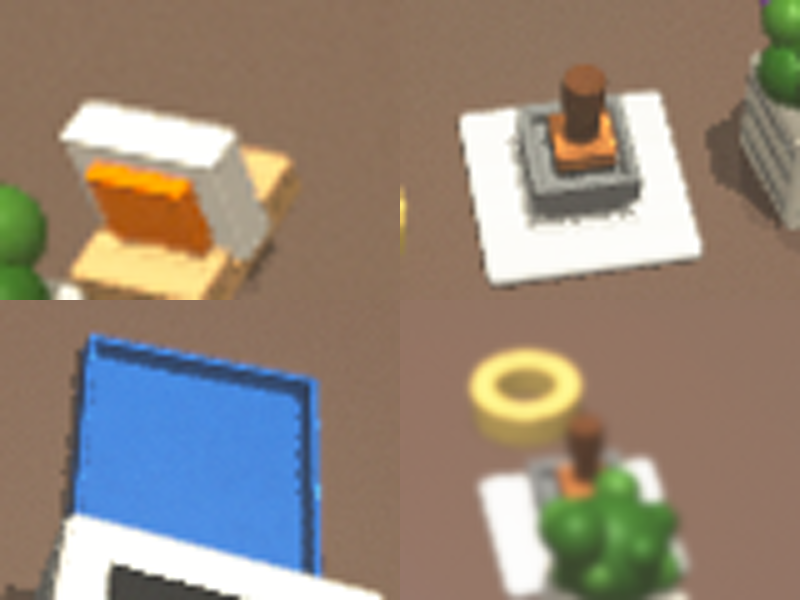

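The zoom shows the dock's plate corners, head-top corners, stamp knob top, handset top corners and tray rim corners. Next I'll project them to world coordinates.

```bash
cat > h.py <<'E'
from station import *
import cv2,numpy as np
from scipy.spatial.transform import Rotation as R
np.set_printoptions(precision=4,suppress=True)
def ray(d,u,v,fish=False):
    K=d["K"];x=(u-K[0,2])/K[0,0];y=(v-K[1,2])/K[1,1]
    if fish:
        r=np.hypot(x,y);k=np.sinc(r/np.pi);c=np.array([x*k,y*k,np.cos(r)])
    else:c=np.array([x,y,1.])
    T=np.array(d["cam_to_world"]);return T[:3,3],T[:3,:3]@c
def at(d,u,v,z,fish=False):
    o,r=ray(d,u,v,fish);return o+r*(z-o[2])/r[2]
def rows(dp=None,rotw=None):  # world shift -> tool units; world rotation target
    s=sense();M=np.array(s["ee_rot"])
    return M.T@np.array(dp)/0.4
E
python3 - <<'E'
from h import *
d=get_image("scene");e=get_image("side")
def P(x,y,s,u0,v0,z):return at(d,(x+.5)/s-.5+u0,(y+.5)/s-.5+v0,z)
def yaw(a,b):return np.degrees(np.arctan2(b[1]-a[1],b[0]-a[0]))
for n,pts,s,u,v,z in [("plate",[(60,115),(262,92),(302,250),(92,280)],5,250,210,.008),("head",[(117,103),(230,97),(240,185),(135,193)],5,250,210,.036),
 ("handset",[(88,102),(237,130),(215,172),(63,138)],20/3,95,195,.062),("tray",[(90,35),(318,78)],5,380,215,.016),("stamptop",[(183,75)],5,250,210,.079)]:
    q=np.array([P(*p,s,u,v,z) for p in pts]);print(n,q.mean(0),q[:,:2].tolist())
    if len(q)>1:print(' yaws',[yaw(q[i],q[(i+1)%len(q)]) for i in range(len(q))],' lens',[np.linalg.norm(q[i]-q[(i+1)%len(q)]) for i in range(len(q))])
q=np.array([at(e,*p,.016) for p in [(255,300),(310,305),(305,342),(247,335)]]);print("tray side",q.mean(0),q[:,:2].tolist())
print("plantb",at(d,336,246,.03),"tape",at(d,237,254,.02),"planta",at(d,92,255,.03),"tissue top",at(d,419,278,.07))
s=sense();M=np.array(s["ee_rot"]);T=np.array(get_image("wrist")["cam_to_world"])
print("cam in tool",M.T@(T[:3,3]-s["ee_pos"]),M.T@T[:3,:3])
E
```

```text
plate [0.5578 0.0279 0.008 ] [[0.5232500601211365, -0.03297210864664538], [0.4981135796431829, 0.06359437675867755], [0.5915047061433195, 0.08731883282679219], [0.6181815933443295, -0.006422702808457796]]
 yaws [np.float64(104.5904400253249), np.float64(14.25353369677439), np.float64(-74.1147516538639), np.float64(-164.37534183345198)]  lens [np.float64(0.09978441137950851), np.float64(0.0963574196660144), np.float64(0.09746348964607339), np.float64(0.09857416979344534)]
head [0.5577 0.0278 0.036 ] [[0.5363838342730329, -0.0038452548200678324], [0.5270312431412707, 0.04863103792085907], [0.5788689081755843, 0.056713715540516615], [0.5884390994576407, 0.009877643765340872]]
 yaws [np.float64(100.10543906795239), np.float64(8.862361883533481), np.float64(-78.4515110581733), np.float64(-165.23158592196987)]  lens [np.float64(0.05330321060414068), np.float64(0.05246401808585591), np.float64(0.04780383018655055), np.float64(0.05383371229095438)]
handset [ 0.5505 -0.3662  0.062 ] [[0.5375037656948606, -0.3937592324916776], [0.5448797090448237, -0.3373356131606292], [0.5647229590592246, -0.
[... 423 characters left out ...]
47254563, 0.40532622801703294]]
 yaws [np.float64(81.3204617222873), np.float64(-98.6795382777127)]  lens [np.float64(0.10906908138481337), np.float64(0.10906908138481337)]
stamptop [0.5533 0.0275 0.079 ] [[0.5532725652588291, 0.027526650929041913]]
tray side [0.5273 0.3425 0.016 ] [[0.5887480567934527, 0.285492132715383], [0.4575985949389259, 0.29290740153817607], [0.4670534916022995, 0.4011360440354892], [0.5956279173671231, 0.39037212110768915]]
plantb [0.5631 0.1441 0.03  ] tape [ 0.6021 -0.0791  0.02  ] planta [ 0.6461 -0.3969  0.03  ] tissue top [0.6601 0.3075 0.07  ]
cam in tool [ 0.0855 -0.0006 -0.1436] [[-0.0003 -0.9457 -0.325 ]
 [ 1.     -0.0003  0.0001]
 [-0.0002 -0.325   0.9457]]
```

Dock centre is about (0.557, 0.028) with its x axis at about 14°. Handset centre is about (0.550, -0.366) with its screen toward the robot. Tray centre is about (0.529, 0.342). First I turn the tool to the dock's yaw.

```bash
python3 -m jog '[[0,0,0,0,0,-0.0237],[0,0,0,0,0,-0.0237],[0,0,0,0,0,-0.0237],[0,0,0,0,0,-0.0237],[0,0,0,0,0,-0.0237],[0,0,0,0,0,-0.0237],[0,0,0,0,0,-0.0237],[0,0,0,0,0,-0.0237],[0,0,0,0,0,-0.0237],[0,0,0,0,0,-0.0237]]' 0.4
cat >> h.py <<'E'
def to(p,yaw=None):
    s=sense();M=np.array(s["ee_rot"]);print("tcp",np.array(s["ee_pos"]),"j",np.array(s["joint_positions"]),"w",s["width"],"t",s["clock"])
    print(M);print("shift units",M.T@(np.array(p)-s["ee_pos"])/.4)
def rot(zax,yax):
    s=sense();M=np.array(s["ee_rot"]);z=np.array(zax,float);z/=np.linalg.norm(z);y=np.array(yax,float);y-=z*(y@z);y/=np.linalg.norm(y)
    G=np.c_[np.cross(y,z),y,z];print("turn units",R.from_matrix(M.T@G).as_rotvec()/(2*np.pi));return G
def d(a):a=np.radians(a);return np.array([np.cos(a),np.sin(a),0])
E
python3 -c "
from h import *
to([.555,.0277,.12]);rot([0,0,-1],d(14))"
```

```text
clock: 1.3
ee_pos: [0.1851, -0.5443, 0.2312]
ee_rot: [[-0.25, 0.968, -0.0], [0.968, 0.25, 0.0], [0.0, -0.0, -1.0]]
ft_force: [-0.8, 0.5, 0.3]
width: 0.0598
finger_force: 0.0
tcp [ 0.1851 -0.5443  0.2312] j [-78.896    8.6249  82.3633  -0.0011  89.0267 -93.3489] w 0.059807998409165175 t 1.3
[[-0.2496  0.9684 -0.0001]
 [ 0.9684  0.2496  0.0003]
 [ 0.0003 -0.     -1.    ]]
shift units [1.1539 1.2524 0.2783]
turn units [-0.     -0.      0.0013]
```

```bash
python3 -m jog '[[0.066,0.0716,0,0,0,0],[0.066,0.0716,0,0,0,0],[0.066,0.0716,0,0,0,0],[0.066,0.0716,0,0,0,0],[0.066,0.0716,0,0,0,0],[0.066,0.0716,0,0,0,0],[0.066,0.0716,0,0,0,0],[0.066,0.0716,0,0,0,0],[0.066,0.0716,0,0,0,0],[0.066,0.0716,0,0,0,0],[0.066,0.0716,0,0,0,0],[0.066,0.0716,0,0,0,0]]'>/dev/null
python3 -m jog '[[0.06,0.065,0,0,0,0],[0.06,0.065,0,0,0,0],[0.06,0.065,0,0,0,0],[0.06,0.065,0,0,0,0],[0.06,0.065,0.06,0,0,0],[0.06,0.065,0.06,0,0,0],[0,0,0.06,0,0,0]]'>/dev/null
python3 -c "
from h import *
to([.5545,.0277,.051]);rot([0,0,-1],d(14))
e=get_image('wrist');cv2.imwrite('pics/w1.png',e['img'])"
```

```text
tcp [0.5587 0.0273 0.1581] j [ -5.1212   8.8005  90.7047   0.0534  80.4891 -19.3896] w 0.05956103215499543 t 3.2
[[-0.2463  0.9692  0.0002]
 [ 0.9692  0.2463  0.0009]
 [ 0.0008  0.0004 -1.    ]]
shift units [ 0.0033 -0.0101  0.2677]
turn units [ 0.0001 -0.0001  0.0007]
```

View pics/w1.png

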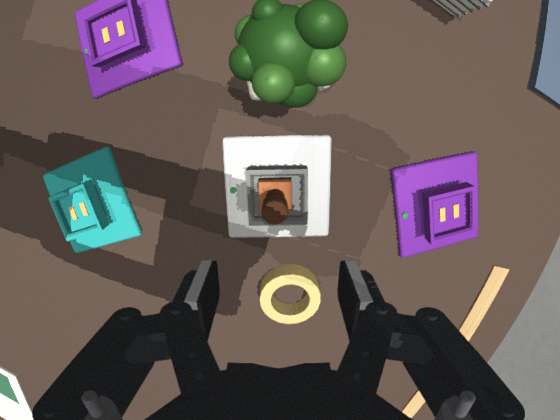

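The wrist view shows the dock plate with corners (224,137), (330,136), (329,237), (229,238), the head top about (248..307, 168..222), and the stamp knob at about (275,213). The tape lies below it and plant_b above.

```bash
python3 -c "
from h import *
e=get_image('wrist')
for pts,z in (([(224,137),(330,136),(329,237),(229,238)],.008),([(248,168),(306,168),(307,222),(249,222)],.036),([(275,213)],.079)):
    q=np.array([at(e,*p,z,True) for p in pts]);print(q.mean(0),[np.degrees(np.arctan2(*(q[(i+1)%len(q)]-q[i])[1::-1])) for i in range(len(q))],[np.linalg.norm((q[(i+1)%len(q)]-q[i])) for i in range(len(q))])
to([.5545,.0277,.051])"
```

```text
[0.5568 0.0285 0.008 ] [np.float64(14.774643912992557), np.float64(-73.70550898185593), np.float64(-165.0480157597037), np.float64(104.35358375943335)] [np.float64(0.09514566064835336), np.float64(0.09859044882190277), np.float64(0.09848759746235326), np.float64(0.09886326966952176)]
[0.556  0.0305 0.036 ] [np.float64(14.262309684072289), np.float64(-73.235236382803), np.float64(-165.67956064593443), np.float64(103.66670730274012)] [np.float64(0.04776080958428853), np.float64(0.047759258123203564), np.float64(0.050342652105071765), np.float64(0.04776736882556677)]
[0.5544 0.0303 0.079 ] [np.float64(0.0)] [np.float64(0.0)]
tcp [0.5562 0.0252 0.1561] j [ -5.3371   8.7776  90.9659   0.0004  80.5649 -19.5238] w 0.06010225915035738 t 3.3
[[-0.2451  0.9695 -0.0054]
 [ 0.9695  0.2451  0.0005]
 [ 0.0018 -0.0051 -1.    ]]
shift units [ 0.0067 -0.0013  0.2628]
```

```bash
python3 -m jog '[[0.008,0,0.05,0,0,0],[0,0,0.05,0,0,0],[0,0,0.05,0,0,0],[0,0,0.05,0,0,0],[0,0,0.04,0,0,0],[0,0,0.022,0,0,0],[0,0,0,0,0,0]]'
python3 -m jog '[[0,0,0,0,0,0],[0,0,0,0,0,0],[0,0,0,0,0,0],[0,0,0,0,0,0],[0,0,0,0,0,0],[0,0,0,0,0,0]]' -1
python3 -m jog '[[0,0,-0.04,0,0,0],[0,0,-0.06,0,0,0],[0,0,-0.06,0,0,0],[0,0,-0.06,0,0,0],[0,0,-0.06,0,0,0],[0,0,0,0,0,0]]'
python3 -c "
from h import *
to([.515,.344,.026])
e=get_image('scene');cv2.imwrite('pics/s1.png',cv2.resize(e['img'][150:300,220:470],(750,450)))"
```

```text
clock: 4.0
ee_pos: [0.5565, 0.027, 0.0546]
ee_rot: [[-0.243, 0.97, -0.001], [0.97, 0.243, 0.0], [0.0, -0.001, -1.0]]
ft_force: [-0.2, -0.2, 0.4]
width: 0.0598
finger_force: 0.0
clock: 4.6
ee_pos: [0.5571, 0.0274, 0.0555]
ee_rot: [[-0.244, 0.97, 0.001], [0.97, 0.244, -0.0], [-0.0, 0.001, -1.0]]
ft_force: [-1.8, -0.7, 6.9]
width: 0.0178
finger_force: 58.4
clock: 5.2
ee_pos: [0.5579, 0.0273, 0.1702]
ee_rot: [[-0.244, 0.97, 0.005], [0.97, 0.244, -0.0], [-0.002, 0.005, -1.0]]
ft_force: [-0.3, 0.2, -1.0]
width: 0.0182
finger_force: 58.8
tcp [0.5579 0.0273 0.1702] j [ -5.0997   8.0918  90.08     0.0046  81.5331 -19.2076] w 0.018232125958606755 t 5.2
[[-0.2437  0.9698  0.0051]
 [ 0.9698  0.2437 -0.0004]
 [-0.0016  0.0049 -1.    ]]
shift units [0.7945 0.0872 0.3596]
```

View pics/s1.png

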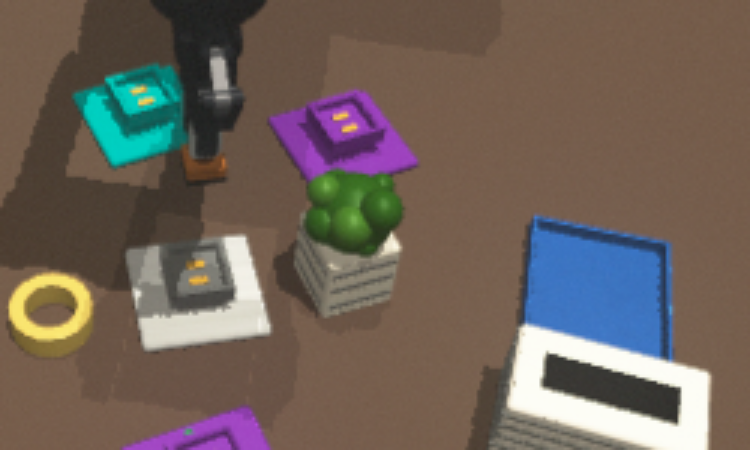

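The stamp is held above the empty dock at about (205,165) in the crop, and the dock's pocket is clear. Next I carry it over plant_b to the tray.

```bash
python3 -m jog '[[0,0,-0.06,0,0,0],[0.04,0.004,-0.03,0,0,0],[0.08,0.008,0,0,0,0],[0.09,0.01,0,0,0,0],[0.09,0.01,0,0,0,0],[0.09,0.01,0,0,0,0],[0.09,0.01,0,0,0,0],[0.09,0.01,0,0,0,0],[0.09,0.01,0,0,0,0],[0.08,0.009,0,0,0,0],[0.05,0.006,0,0,0,0],[0,0,0,0,0,0]]'
python3 -c "
from h import *
to([.515,.344,.034]);rot([0,0,-1],d(14.4))"
```

```text
clock: 6.45
ee_pos: [0.512, 0.3452, 0.2015]
ee_rot: [[-0.246, 0.969, -0.001], [0.969, 0.246, 0.0], [0.001, -0.001, -1.0]]
ft_force: [-0.4, 0.2, -1.5]
width: 0.0183
finger_force: 58.8
tcp [0.512  0.3452 0.2015] j [26.8235 14.3577 78.955   0.0439 86.7517 12.5558] w 0.01826495165298433 t 6.45
[[-0.2464  0.9692 -0.0013]
 [ 0.9692  0.2464  0.0002]
 [ 0.0005 -0.0013 -1.    ]]
shift units [-0.005   0.007   0.4188]
turn units [-0.0002 -0.0001 -0.0004]
```

```bash
python3 -m jog '[[0,0.005,0.08,0,0,0],[0,0,0.08,0,0,0],[0,0,0.08,0,0,0],[0,0,0.07,0,0,0],[0,0,0.05,0,0,0],[0,0,0.03,0,0,0],[0,0,0.02,0,0,0],[0,0,0,0,0,0]]'
python3 -m jog '[[0,0,0.003,0,0,0],[0,0,0.003,0,0,0],[0,0,0.002,0,0,0],[0,0,0,0,0,0]]'
```

```text
clock: 7.25
ee_pos: [0.5151, 0.3427, 0.038]
ee_rot: [[-0.244, 0.97, -0.001], [0.97, 0.244, -0.0], [-0.0, -0.001, -1.0]]
ft_force: [0.2, -0.1, -0.0]
width: 0.0178
finger_force: 58.8
clock: 7.65
ee_pos: [0.5155, 0.3429, 0.0357]
ee_rot: [[-0.244, 0.97, 0.0], [0.97, 0.244, 0.0], [0.0, 0.001, -1.0]]
ft_force: [-0.7, -0.1, -0.7]
width: 0.0178
finger_force: 58.8
```

```bash
python3 -m jog '[[0,0,0.003,0,0,0],[0,0,0.002,0,0,0],[0,0,0,0,0,0]]'; python3 -m jog '[[0,0,0.002,0,0,0],[0,0,0.002,0,0,0],[0,0,0,0,0,0]]'
```

```text
clock: 7.95
ee_pos: [0.5153, 0.3428, 0.0332]
ee_rot: [[-0.244, 0.97, -0.0], [0.97, 0.244, 0.0], [0.0, -0.0, -1.0]]
ft_force: [0.4, 0.8, -1.6]
width: 0.0178
finger_force: 58.8
clock: 8.25
ee_pos: [0.5155, 0.343, 0.0325]
ee_rot: [[-0.244, 0.97, 0.0], [0.97, 0.244, 0.0], [0.0, 0.001, -1.0]]
ft_force: [-4.5, -1.2, 9.0]
width: 0.0178
finger_force: 59.9
```

Contact with the tray floor, so I release, retreat and check.

```bash
python3 -m jog '[[0,0,0,0,0,0],[0,0,0,0,0,0],[0,0,0,0,0,0],[0,0,0,0,0,0],[0,0,0,0,0,0]]' 0.2
python3 -m jog '[[0,0,-0.04,0,0,0],[0,0,-0.06,0,0,0],[0,0,-0.08,0,0,0],[0,0,-0.1,0,0,0],[0,0,-0.1,0,0,0],[0,0,-0.04,0,0,0],[0,0,0,0,0,0]]'
python3 - <<'E'
from h import *
to([.43,-.366,.26])
# pick tool orientation: heading -8, tilt 45 ; tool y at 82
h=d(-8.3); rot(h+np.array([0,0,-1]),d(81.7))
e=get_image('wrist');cv2.imwrite('pics/w2.png',e['img'])
E
```

```text
clock: 8.75
ee_pos: [0.5153, 0.3429, 0.0317]
ee_rot: [[-0.244, 0.97, -0.0], [0.97, 0.244, 0.0], [0.0, -0.0, -1.0]]
ft_force: [0.5, 1.1, -0.3]
width: 0.0513
finger_force: 0.0
clock: 9.45
ee_pos: [0.5162, 0.3433, 0.2041]
ee_rot: [[-0.244, 0.97, 0.005], [0.97, 0.244, 0.003], [0.001, 0.005, -1.0]]
ft_force: [-0.3, 0.5, -0.2]
width: 0.0511
finger_force: 0.0
tcp [0.5162 0.3433 0.2041] j [26.5074 14.3287 78.6982  0.0072 86.6533 12.4014] w 0.051135729694122625 t 9.45
[[-0.2437  0.9698  0.0049]
 [ 0.9698  0.2437  0.0026]
 [ 0.0013  0.0054 -1.    ]]
shift units [-1.6671 -0.6403 -0.1455]
turn units [-0.0727 -0.1096 -0.1779]
```

View pics/w2.png

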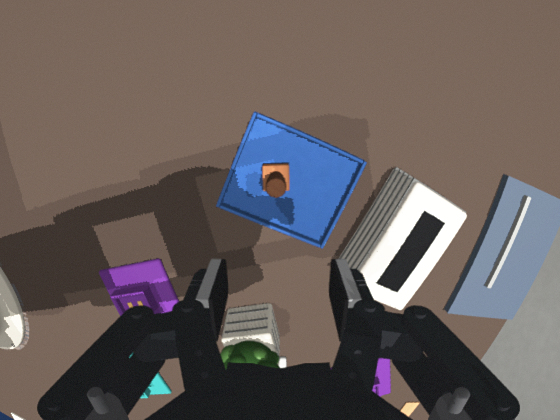

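The stamp stands upright in the tray at about (276,180), with the tray and tissue box undisturbed. Next I go to the handset.

```bash
python3 -m jog '[[-0.04,-0.01,-0.1,0,0,0],[-0.08,-0.022,-0.015,0,0,0],[-0.0855,-0.0236,0,0,0,0],[-0.0855,-0.0236,0,0,0,0],[-0.0855,-0.0236,0,0,0,0],[-0.0855,-0.0236,0,0,0,0],[-0.0855,-0.0236,0,0,0,0],[-0.0855,-0.0236,0,0,0,0],[-0.0855,-0.0236,0,0,0,0],[-0.0855,-0.0236,0,0,0,0],[-0.0855,-0.0236,0,0,0,0],[-0.0855,-0.0236,0,0,0,0]]' 1 >/dev/null
python3 -m jog '[[-0.0855,-0.0236,0,0,0,0],[-0.0855,-0.0236,0,0,0,0],[-0.0855,-0.0236,0,0,0,0],[-0.0855,-0.0236,0,0,0,0],[-0.0855,-0.0236,0,0,0,0],[-0.0855,-0.0236,0,0,0,0],[-0.0855,-0.0236,0,0,0,0],[-0.0855,-0.0236,0,0,0,0],[-0.05,-0.014,0,0,0,0]]' >/dev/null
python3 -m jog '[[0,0,0,0,0,-0.0234],[0,0,0,0,0,-0.0234],[0,0,0,0,0,-0.0234],[0,0,0,0,0,-0.0234],[0,0,0,0,0,-0.0234],[0,0,0,0,0,-0.0234],[0,0,0,0,0,-0.0234],[0,0,0,0,0,-0.0234],[0,0,0,0,0,0]]'
python3 -c "
from h import *
to([.43,-.366,.2]);rot(d(-8.3)+np.array([0,0,-1]),d(81.7))
e=get_image('wrist');cv2.imwrite('pics/w3.png',cv2.resize(e['img'][60:300,130:430],(750,600)))"
```

```text
clock: 12.5
ee_pos: [0.4992, -0.3655, 0.2451]
ee_rot: [[-0.989, 0.145, -0.001], [0.145, 0.989, 0.001], [0.001, 0.001, -1.0]]
ft_force: [0.0, 0.6, -0.3]
width: 0.0851
finger_force: 0.0
tcp [ 0.4992 -0.3655  0.2451] j [ -43.347    13.697    74.7589    0.0108   91.6166 -125.0278] w 0.08506800786705696 t 12.5
[[-0.9895  0.1447 -0.0008]
 [ 0.1447  0.9895  0.001 ]
 [ 0.0009  0.0009 -1.    ]]
shift units [ 0.171  -0.0263  0.1129]
turn units [ 0.0001 -0.1251 -0.0001]
```

View pics/w3.png

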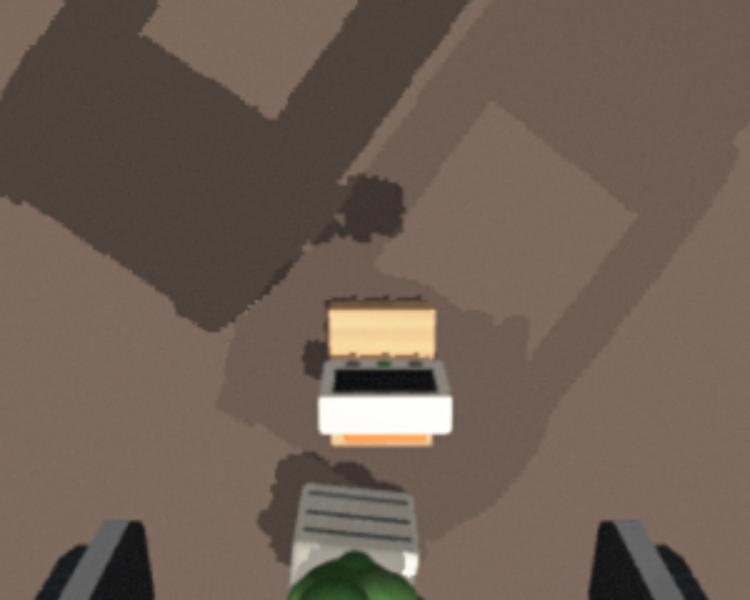

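The handset's top face spans crop pixels (319..451, 397..433), with the screen up toward the robot and the foot below toward plant_a. It is well aligned with the tool.

```bash
python3 - <<'E'
from h import *
e=get_image('wrist')
q=np.array([at(e,(x+.5)/2.5-.5+130,(y+.5)/2.5-.5+60,.062,True) for x,y in [(319,397),(451,397),(450,433),(320,433)]])
print(q.mean(0),[np.linalg.norm(q[(i+1)%4]-q[i]) for i in range(4)],[np.degrees(np.arctan2(*(q[(i+1)%4]-q[i])[1::-1])) for i in range(4)])
E
```

```text
[ 0.552  -0.3659  0.062 ] [np.float64(0.0570427481854876), np.float64(0.0170043156370348), np.float64(0.05716421429806484), np.float64(0.01696785981667505)] [np.float64(81.26766644855479), np.float64(-8.118133550011397), np.float64(-98.76800328877293), np.float64(171.47305459192265)]
```

```bash
python3 -m jog '[[0,0,0,0,-0.0208,0],[0,0,0,0,-0.0208,0],[0,0,0,0,-0.0208,0],[0,0,0,0,-0.0208,0],[0,0,0,0,-0.0208,0],[0,0,0,0,-0.0208,0],[0,0,0,0,0,0]]'
python3 -c "
from h import *
to([.492,-.357,.096]);rot(d(-8.6)+np.array([0,0,-1]),d(81.4))"
```

```text
clock: 13.3
ee_pos: [0.4976, -0.3652, 0.2436]
ee_rot: [[-0.698, 0.153, 0.7], [0.112, 0.988, -0.104], [-0.707, 0.006, -0.707]]
ft_force: [-0.9, -0.6, -0.1]
width: 0.0854
finger_force: 0.0
tcp [ 0.4976 -0.3652  0.2436] j [ -60.9569   -6.6253  107.498    42.4683   56.2072 -159.1679] w 0.08535553273868952 t 13.3
[[-0.698   0.1528  0.6996]
 [ 0.112   0.9882 -0.104 ]
 [-0.7073  0.0057 -0.7069]]
shift units [0.2731 0.0161 0.2488]
turn units [ 0.0003  0.     -0.001 ]
```

Joint 6 is close to its limit, so I'll fit a quick kinematic model to choose the grasp flip.

```bash
cat > kin.py <<'E'
import numpy as np
from scipy.optimize import least_squares
from scipy.spatial.transform import Rotation as R
S=[([-78.896,8.623,82.357,0,89.026,-7.678],[.18505,-.54422,.23085]),([-5.0997,8.0918,90.08,.0046,81.5331,-19.2076],[.5579,.0273,.1702]),
([-5.3371,8.7776,90.9659,0,80.5649,-19.5238],[.5562,.0252,.1561]),([26.8235,14.3577,78.955,.0439,86.7517,12.5558],[.512,.3452,.2015]),([26.5074,14.3287,78.6982,.0072,86.6533,12.4014],[.5162,.3433,.2041]),
([-43.347,13.697,74.7589,.0108,91.6166,-125.0278],[.4992,-.3655,.2451]),([-60.9569,-6.6253,107.498,42.4683,56.2072,-159.1679],[.4976,-.3652,.2436])]
Y=np.array([[0,1,0],[1,0,0],[0,0,-1.]]) # placeholder tool const
def fk(p,q):
    d1,a1,a2,a3,d4,L,off,s4=p; q=np.radians(q); r=R.from_euler
    A=r('z',q[0]+off); B=A*r('y',q[1]); C=A*r('y',q[1]+q[2]); W=C*r('x',s4*q[3])*r('y',q[4])
    z=W.apply([1,0,0]) if False else None
    # upper arm up at q2=0 ; forearm along x of frame C turned -90
    F=C*r('y',-np.pi/2)*r('x',s4*q[3])*r('y',q[4])
    pos=A.apply([a1,0,d1])+B.apply([0,0,a2])+C.apply([-0*a3,0,0])+ (C*r('y',-np.pi/2)).apply([d4,0,a3])+F.apply([L,0,0])
    T=F*r('x',-q[5])
    return pos,T
E
python3 - <<'E'
from kin import *
M1=np.array([[.9468,.3219,0],[.3219,-.9468,0],[0,0,-1]])
M7=np.array([[-.698,.1528,.6996],[.112,.9882,-.104],[-.7073,.0057,-.7069]])
for base in (0,-np.pi/2,np.pi/2):
  for s4 in (1,-1):
    def f(p):return np.concatenate([fk(np.r_[p,s4],q)[0]-np.array(t) for q,t in S])
    o=least_squares(f,[.4,.1,.4,.0,.4,.3,base]);print(base,s4,o.cost,o.x,np.abs(o.fun).max())
    _,T1=fk(np.r_[o.x,s4],S[0][0]);_,T7=fk(np.r_[o.x,s4],S[-1][0])
    print(np.round(T1.as_matrix()[:,0],2),np.round(T7.as_matrix()[:,0],2));
    print(np.round(T1.as_matrix().T@M1,2).tolist(),np.round(T7.as_matrix().T@M7,2).tolist())
E
```

```text
0 1 6.530647334642204e-05 [ 0.24260162  0.01964168  0.41396411 -0.08436973  0.49864536  0.32865529
  0.1294636 ] 0.0049335551201563806
[-0.  0. -1.] [ 0.71 -0.01 -0.71]
[[0.0, -0.0, 1.0], [0.99, 0.14, 0.0], [-0.14, 0.99, 0.0]] [[0.0, 0.09, 1.0], [0.68, -0.73, 0.06], [0.73, 0.68, -0.07]]
0 -1 0.012949097153559528 [ 0.59347895  0.60101868 -0.26806472 -0.29576804  0.06801312 -0.18431576
  0.1473393 ] 0.08938386397496137
[-0.  0. -1.] [-0.18 -0.68 -0.71]
[[-0.0, -0.0, 1.0], [0.99, 0.12, 0.0], [-0.12, 0.99, 0.0]] [[0.55, -0.71, 0.44], [-0.45, -0.7, -0.55], [0.7, 0.1, -0.71]]
-1.5707963267948966 1 6.530647334642061e-05 [ 0.24260162  0.01964168  0.41396411 -0.08436973  0.49864536  0.32865529
  0.1294636 ] 0.004933554875617797
[-0.  0. -1.] [ 0.71 -0.01 -0.71]
[[0.0, -0.0, 1.0], [0.99, 0.14, 0.0], [-0.14, 0.99, 0.0]] [[0.0, 0.09, 1.0], [0.68, -0.73, 0.06], [0.73, 0.68, -0.07]]
-1.5707963267948966 -1 0.012949097153544692 [ 0.59348013  0.60101882 -0.2680657  -0.29576818  0.06801313 -0.18431566
  0.14733914] 0.08938385172077049
[-0.  0. -1.] [-0.18 -0.68 -0.71]
[[-0.0, -0.0, 1.0], [0.99, 0.12, 0.0], [-0.12, 0.99, 0.0]] [[0.55, -0.71, 0.44], [-0.45, -0.7, -0.55], [0.7, 0.1, -0.71]]
1.5707963267948966 1 6.530647334642418e-05 [ 0.24260162  0.01964169  0.4139641  -0.08436973  0.49864535  0.32865528
  0.1294636 ] 0.004933553900051416
[-0.  0. -1.] [ 0.71 -0.01 -0.71]
[[0.0, -0.0, 1.0], [0.99, 0.14, 0.0], [-0.14, 0.99, 0.0]] [[0.0, 0.09, 1.0], [0.68, -0.73, 0.06], [0.73, 0.68, -0.07]]
1.5707963267948966 -1 0.01294909715350996 [ 0.59348034  0.60101867 -0.26806575 -0.29576808  0.06801328 -0.18431541
  0.14733936] 0.08938380415595196
[-0.  0. -1.] [-0.18 -0.68 -0.71]
[[-0.0, -0.0, 1.0], [0.99, 0.12, 0.0], [-0.12, 0.99, 0.0]] [[0.55, -0.71, 0.44], [-0.45, -0.7, -0.55], [0.7, 0.1, -0.71]]
```

```bash
sed -i "s/-q\[5\])/q[5])/; s/d1,a1,a2,a3,d4,L,off,s4=p/d1,a1,a2,a3,d4,L,off,b=p;s4=1/; s/\[a1,0,d1\]/[a1,b,d1]/" kin.py
cat > ik.py <<'E'
from kin import *
M1=np.array([[.9468,.3219,0],[.3219,-.9468,0],[0,0,-1]])
o=least_squares(lambda p:np.concatenate([fk(p,q)[0]-np.array(t) for q,t in S]),[.4,.1,.4,.0,.4,.3,.1,0]);P=o.x
C=fk(P,S[0][0])[1].as_matrix().T@M1
lo=np.array([-160.23,-39.13,6.94,-79.49,9.18,-161.06]);hi=np.array([160.23,120.54,153.29,259.48,160.14,161.06])
def ik(p,G):
    def f(q):
        x,T=fk(P,q);return np.r_[(x-p)*10,R.from_matrix((T.as_matrix()@C).T@G).as_rotvec()]
    best={}
    rng=np.random.default_rng(0)
    for k in range(60):
        q0=lo+rng.random(6)*(hi-lo);r=least_squares(f,q0,bounds=(lo,hi),x_scale=50)
        if r.cost<1e-6:best[tuple(np.round(r.x/3).astype(int))]=np.round(r.x,1)
    return list(best.values())
def d(a):a=np.radians(a);return np.array([np.cos(a),np.sin(a),0])
def G(head,tilt,yy):
    t=np.radians(tilt);z=d(head)*np.sin(t)+np.array([0,0,-np.cos(t)]);y=d(yy);return np.c_[np.cross(y,z),y,z]
E
python3 - <<'E'
from ik import *
np.set_printoptions(suppress=True)
print(P,np.abs(o.fun).max())
M7=np.array([[-.698,.1528,.6996],[.112,.9882,-.104],[-.7073,.0057,-.7069]])
print("rot err",np.degrees(R.from_matrix((fk(P,S[-1][0])[1].as_matrix()@C).T@M7).magnitude()))
c=np.array([.5515,-.366,.036]);k=np.array([.5568,.0285,.045])
for t in (30,40,45,50):
  for n,a,b in (("camlow",81.4,14.4),("camhigh",-98.6,-165.6)):
    g=G(-8.6,t,a);h=G(104.4,90-t,b)
    print(t,n,"pick",ik(c+.025*g[:,2],g),"pre",ik(c-.085*g[:,2],g),"place",ik(k+.025*h[:,2],h),"above",ik(k+.025*h[:,2]+[0,0,.06],h))
E
```

```text
[ 0.15978375  0.0006578   0.47822917 -0.07044304  0.49867001  0.32247927
 -0.00029399  0.07695782] 0.0003161900350773239
rot err 0.005199226924855582
30 camlow pick [array([ -48.7,   16.9,  105.1,   31.2,   38.5, -151.4])] pre [array([ -52.9,    4.7,  106.7,   27.3,   49.5, -148.7])] place [array([-26.3,  37.2,  88.3,  41.8,  99.7, -51.2])] above [array([-26.3,  32.5,  87.4,  42.6, 103.9, -47.4])]
30 camhigh pick [array([-48.7,  16.9, 105.1,  31.2,  38.5,  28.5])] pre [array([-52.9,   4.7, 106.7,  27.3,  49.5,  31.2])] place [array([-26.3,  37.2,  88.4,  41.8,  99.7, 128.8])] above [array([-26.3,  32.5,  87.4,  42.6, 103.9, 132.6])]
40 camlow pick [] pre [] place [array([-24.3,  32.3,  90.3,  36.8,  93.3, -48.8])] above [array([-24.3,  27.8,  88.8,  37.2,  98. , -45.2])]
40 camhigh pick [array([-51.9,  16. , 110.9,  53. ,  33.5,   6.3])] pre [array([-58.3,   2.3, 114.8,  44.8,  44.1,  12.4])] place [array([-24.3,  32.3,  90.3,  36.8,  93.3, 131.2])] above [array([-24.3,  27.8,  88.8,  37.2,  98. , 134.8])]
45 camlow pick [] pre [] place [array([-23. ,  29.9,  91.3,  34.2,  90. , -47.2])] above [array([-23. ,  25.6,  89.5,  34.3,  95.1, -43.8])]
45 camhigh pick [array([-53.5,  16.2, 113.4,  65.8,  33.2,  -6.9])] pre [array([-61. ,   2. , 118.4,  55.1,  43.1,   1.1])] place [array([-23. ,  29.9,  91.3,  34.2,  90. , 132.8])] above [array([-23. ,  25.6,  89.5,  34.3,  95.1, 136.2])]
50 camlow pick [array([-55. ,  17. , 115.7,  78.4,  34.5, 160. ])] pre [] place [array([-21.6,  27.7,  92.3,  31.4,  86.8, -45.4])] above [array([-21.6,  23.5,  90.2,  31.3,  92.1, -42.2])]
50 camhigh pick [array([-55. ,  17. , 115.7,  78.4,  34.5, -20. ])] pre [array([-63.8,   2.5, 121.8,  65.7,  43.7, -10.8])] place [array([-21.6,  27.7,  92.3,  31.4,  86.8, 134.6])] above [array([-21.6,  23.5,  90.2,  31.4,  92.1, 137.8])]
```

The kinematic model fits to 0.3 mm. The flipped grasp (tool y at -98.6°) suits both pick and place, so I turn joint 6 by half a turn.

```bash
python3 -m jog '[[0,0,0,0,0,0.0238],[0,0,0,0,0,0.0238],[0,0,0,0,0,0.0238],[0,0,0,0,0,0.0238],[0,0,0,0,0,0.0238],[0,0,0,0,0,0.0238],[0,0,0,0,0,0.0238],[0,0,0,0,0,0.0238],[0,0,0,0,0,0.0238],[0,0,0,0,0,0.0238],[0,0,0,0,0,0.0238],[0,0,0,0,0,0.0238]]'>/dev/null
python3 -m jog '[[0,0,0,0,0,0.0238],[0,0,0,0,0,0.0238],[0,0,0,0,0,0.0238],[0,0,0,0,0,0.0238],[0,0,0,0,0,0.0238],[0,0,0,0,0,0.0238],[0,0,0,0,0,0.0238],[0,0,0,0,0,0.0238],[0,0,0,0,0,0.0238],[0,0,0,0,0,0]]'>/dev/null
python3 -c "
from h import *
to([.492,-.357,.096]);rot(d(-8.6)+np.array([0,0,-1]),d(-98.6))"
```

```text
tcp [ 0.4996 -0.3661  0.2461] j [-60.6683  -6.4411 106.9177  41.9184  56.3801  21.3485] w 0.08552429693816312 t 15.5
[[ 0.7016 -0.1504  0.6965]
 [-0.1088 -0.9886 -0.1039]
 [ 0.7042 -0.0029 -0.71  ]]
shift units [-0.28   -0.0186  0.2507]
turn units [-0.0002  0.0006 -0.0004]
```

```bash
python3 -m jog '[[-0.04,-0.0027,0.036,0,0,0],[-0.04,-0.0027,0.036,0,0,0],[-0.04,-0.0027,0.036,0,0,0],[-0.04,-0.0027,0.036,0,0,0],[-0.04,-0.0027,0.036,0,0,0],[-0.04,-0.0027,0.036,0,0,0],[-0.04,-0.0027,0.036,0,0,0],[0,0,0,0,0,0],[0,0,0,0,0,0]]'>/dev/null
python3 -c "
from h import *
to([.569,-.3687,.0183]);rot(d(-8.6)+np.array([0,0,-1]),d(-98.6))"
```

```text
tcp [ 0.4928 -0.3576  0.0958] j [-60.9809   2.2152 118.188   54.8828  43.2265   1.0809] w 0.08559345532937723 t 16.4
[[ 0.7012 -0.145   0.698 ]
 [-0.1016 -0.9894 -0.1034]
 [ 0.7056  0.0016 -0.7086]]
shift units [-0.0003 -0.0005  0.2731]
turn units [-0.0003  0.0003  0.0007]
```

```bash
python3 -m jog '[[0,0,0.05,0,0,0],[0,0,0.06,0,0,0],[0,0,0.06,0,0,0],[0,0,0.05,0,0,0],[0,0,0.03,0,0,0],[0,0,0.022,0,0,0],[0,0,0,0,0,0],[0,0,0,0,0,0]]'
python3 -m jog '[[0,0,0,0,0,0],[0,0,0,0,0,0],[0,0,0,0,0,0],[0,0,0,0,0,0],[0,0,0,0,0,0],[0,0,0,0,0,0]]' -0.2
python3 -m jog '[[0,0,0,0,0,0],[0,0,0,0,0,0],[0,0,0,0,0,0]]' -1
python3 -c "
from h import *
to([.569,-.3687,.0183])
e=get_image('wrist');s=get_image('scene')['img'][180:285,60:200];cv2.imwrite('pics/g.png',np.hstack([e['img'][20:,100:500],cv2.resize(s,(400,400))]))"
```

```text
clock: 17.2
ee_pos: [0.5684, -0.369, 0.0189]
ee_rot: [[0.7, -0.147, 0.699], [-0.103, -0.989, -0.105], [0.707, 0.001, -0.708]]
ft_force: [0.6, 0.8, 0.4]
width: 0.0854
finger_force: 0.0
clock: 17.8
ee_pos: [0.5684, -0.3692, 0.0191]
ee_rot: [[0.7, -0.147, 0.699], [-0.103, -0.989, -0.105], [0.707, 0.001, -0.707]]
ft_force: [-4.4, 1.3, 7.3]
width: 0.057
finger_force: 64.0
clock: 18.1
ee_pos: [0.5684, -0.3692, 0.019]
ee_rot: [[0.7, -0.147, 0.699], [-0.103, -0.989, -0.105], [0.707, 0.001, -0.707]]
ft_force: [-5.7, 1.4, 7.7]
width: 0.057
finger_force: 64.0
tcp [ 0.5684 -0.3692  0.019 ] j [-53.5697  16.1868 113.328   65.5154  33.3273  -6.8094] w 0.057048104881241644 t 18.1
[[ 0.6997 -0.1473  0.699 ]
 [-0.1032 -0.9891 -0.1051]
 [ 0.7069  0.0014 -0.7073]]
shift units [-0.0003 -0.0015  0.0023]
```

View pics/g.png

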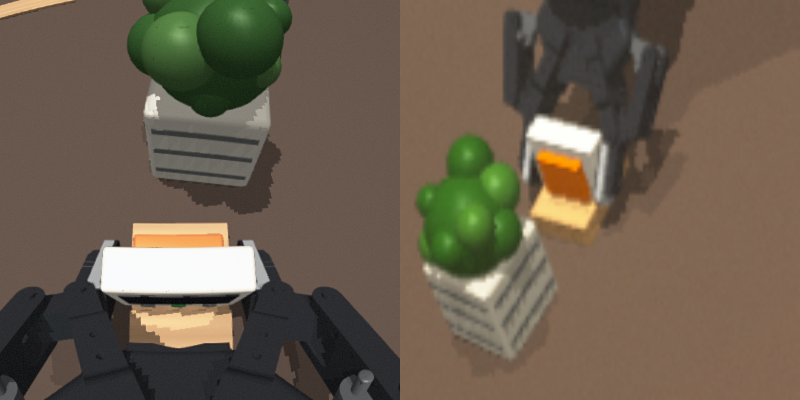

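The handset is gripped squarely between the pads in the stand, with plant_a clear. Next I lift it straight up.

```bash
python3 -m jog '[[0.01,0,-0.01,0,0,0],[0.02,0,-0.02,0,0,0],[0.033,0,-0.033,0,0,0],[0.033,0,-0.033,0,0,0],[0.033,0,-0.033,0,0,0],[0.033,0,-0.033,0,0,0],[0.033,0,-0.033,0,0,0],[0.033,0,-0.033,0,0,0],[0.033,0,-0.033,0,0,0],[0.033,0,-0.033,0,0,0],[0.033,0,-0.033,0,0,0],[0,0,0,0,0,0]]'
python3 - <<'E'
from h import *
import ik
s=sense();M=np.array(s["ee_rot"]);p=np.array(s["ee_pos"])
to([0.5,-.2,.22])
g=rot(ik.d(104.4)+np.array([0,0,-1]),ik.d(-165.6))
# check yaw-first path: relative turn, screw checks of joints along the slerp at fixed TCP positions
q=np.array(s["joint_positions"])
from scipy.optimize import least_squares
rv=R.from_matrix(M.T@g).as_rotvec();print("deg",np.degrees(np.linalg.norm(rv)))
tgt=np.array([0.50,-.10,.22])
for k in np.linspace(0,1,11):
    G=M@R.from_rotvec(rv*k).as_matrix();x=p+(tgt-p)*k
    r=least_squares(lambda q:np.r_[(ik.fk(ik.P,q)[0]-x)*10,R.from_matrix((ik.fk(ik.P,q)[1].as_matrix()@ik.C).T@G).as_rotvec()],q,x_scale=50);q=r.x
    print(k,np.round(q,1),r.cost,G[:,2])
E
```

```text
clock: 19.4
ee_pos: [0.5689, -0.3693, 0.2062]
ee_rot: [[0.699, -0.147, 0.7], [-0.102, -0.989, -0.107], [0.708, 0.004, -0.706]]
ft_force: [-0.0, 0.1, -1.2]
width: 0.0573
finger_force: 64.0
tcp [ 0.5689 -0.3693  0.2062] j [-53.5175   1.4465 104.386   42.6234  47.489   22.7612] w 0.05726305931657555 t 19.4
[[ 0.6988 -0.1475  0.6999]
 [-0.1016 -0.9891 -0.1069]
 [ 0.708   0.0036 -0.7062]]
shift units [-0.1389 -0.3932 -0.1901]
turn units [ 0.0004 -0.2189  0.205 ]
deg 107.94807754289398
0.0 [-53.5   1.5 104.4  42.6  47.5  22.7] 9.314890376332254e-26 [ 0.6999 -0.1069 -0.7062]
0.1 [-49.7   0.7 101.4  30.5  52.6  42.5] 2.3760446530887413e-24 [ 0.5991 -0.083  -0.7963]
0.2 [-46.2   1.3  97.8  22.2  59.9  58.6] 4.049116389857646e-25 [ 0.4913 -0.0405 -0.87  ]
0.30000000000000004 [-43.2   2.9  93.9  17.2  68.2  71.5] 1.0779431044358547e-26 [ 0.3804  0.0191 -0.9246]
0.4 [-40.9   5.2  90.   14.8  76.8  82.3] 1.8043100729895776e-15 [ 0.2701  0.0938 -0.9582]
0.5 [-39.2   7.9  86.4  14.2  85.1  91.7] 1.8511641063603843e-16 [ 0.1645  0.1809 -0.9697]
0.6000000000000001 [-38.   10.7  83.5  15.1  92.8 100.3] 2.731090750646463e-17 [ 0.0673  0.2772 -0.9585]
0.7000000000000001 [-37.2  13.4  81.3  17.2  99.6 108.5] 6.298125184574779e-18 [-0.0181  0.3794 -0.9251]
0.8 [-36.8  15.8  80.1  20.3 105.6 116.5] 1.953481394769149e-18 [-0.0886  0.4839 -0.8706]
0.9 [-36.7  17.9  80.   24.3 110.4 124.5] 5.998657448392851e-19 [-0.1419  0.5869 -0.7971]
1.0 [-36.8  19.6  81.1  29.  114.2 132.4] 1.2978459027011238e-19 [-0.1759  0.6849 -0.7071]
```

```bash
python3 -m jog '[[0,0,0,0,-0.01216,0.01139],[0,0,0,0,-0.01216,0.01139],[0,0,0,0,-0.01216,0.01139],[0,0,0,0,-0.01216,0.01139],[0,0,0,0,-0.01216,0.01139],[0,0,0,0,-0.01216,0.01139],[0,0,0,0,-0.01216,0.01139],[0,0,0,0,-0.01216,0.01139],[0,0,0,0,-0.01216,0.01139]]'>/dev/null
python3 -m jog '[[0,0,0,0,-0.01216,0.01139],[0,0,0,0,-0.01216,0.01139],[0,0,0,0,-0.01216,0.01139],[0,0,0,0,-0.01216,0.01139],[0,0,0,0,-0.01216,0.01139],[0,0,0,0,-0.01216,0.01139],[0,0,0,0,-0.01216,0.01139],[0,0,0,0,-0.01216,0.01139],[0,0,0,0,-0.01216,0.01139],[0,0,0,0,0,0]]'>/dev/null
python3 - <<'E'
from h import *
tz=(d(104.4)+[0,0,-1])/2**.5
# offset of handset centre from TCP in tool frame at grasp: c=(.5515,-.366,.036) , tcp=(.5684,-.3690,.019)
G=np.array([[.6997,-.1473,.699],[-.1032,-.9891,-.1051],[.7069,.0014,-.7073]])
off=G.T@(np.array([.5515,-.366,.036])-[.5684,-.3690,.019]);print("off",off)
g=rot(tz,d(-165.6));tg=np.array([.5568,.0285,.045])-g@off;print("final tcp",tg)
to(tg+[0,0,.1])
E
```

```text
off [-0.0001 -0.0005 -0.0242]
turn units [ 0.0005  0.0014 -0.0009]
final tcp [0.5521 0.0448 0.0278]
tcp [ 0.5683 -0.3694  0.1995] j [-48.4893  48.2937  39.6748  25.4201 131.3513 127.4953] w 0.05754327959407189 t 21.3
[[ 0.1686 -0.969  -0.1804]
 [-0.6805 -0.2468  0.69  ]
 [-0.7131  0.0064 -0.701 ]]
shift units [-0.5838 -0.2176  0.8473]
```

```bash
python3 -m jog '[[-0.0487,-0.0181,0.0706,0,0,0],[-0.0487,-0.0181,0.0706,0,0,0],[-0.0487,-0.0181,0.0706,0,0,0],[-0.0487,-0.0181,0.0706,0,0,0],[-0.0487,-0.0181,0.0706,0,0,0],[-0.0487,-0.0181,0.0706,0,0,0],[-0.0487,-0.0181,0.0706,0,0,0],[-0.0487,-0.0181,0.0706,0,0,0],[-0.0487,-0.0181,0.0706,0,0,0],[-0.0487,-0.0181,0.0706,0,0,0],[-0.0487,-0.0181,0.0706,0,0,0],[-0.0487,-0.0181,0.0706,0,0,0]]'>/dev/null
python3 -m jog '[[0,0,0,0,0.0014,-0.0009],[0,0,0,0,0,0],[0,0,0,0,0,0]]'
python3 - <<'E'
from h import *
rot((d(104.4)+[0,0,-1])/2**.5,d(-165.6))
to([.5521,.0448,.0778])
e=get_image('scene')['img'][150:275,220:370];w=get_image('side')['img'][160:300,220:340];cv2.imwrite('pics/p.png',np.hstack([cv2.resize(e,(440,367)),cv2.resize(w,(315,367))]))
E
```

```text
clock: 22.8
ee_pos: [0.5517, 0.0446, 0.1297]
ee_rot: [[0.182, -0.967, -0.176], [-0.689, -0.253, 0.679], [-0.701, -0.002, -0.713]]
ft_force: [0.1, -0.1, -1.4]
width: 0.0576
finger_force: 64.5
turn units [ 0.0003 -0.0013  0.0008]
tcp [0.5517 0.0446 0.1297] j [-22.9567  22.8331  87.7035  34.2579  98.6117 138.5283] w 0.05756524486484223 t 22.8
[[ 0.1821 -0.9674 -0.176 ]
 [-0.6891 -0.2533  0.679 ]
 [-0.7014 -0.0024 -0.7127]]
shift units [ 0.0909 -0.0007  0.0926]
```

View pics/p.png

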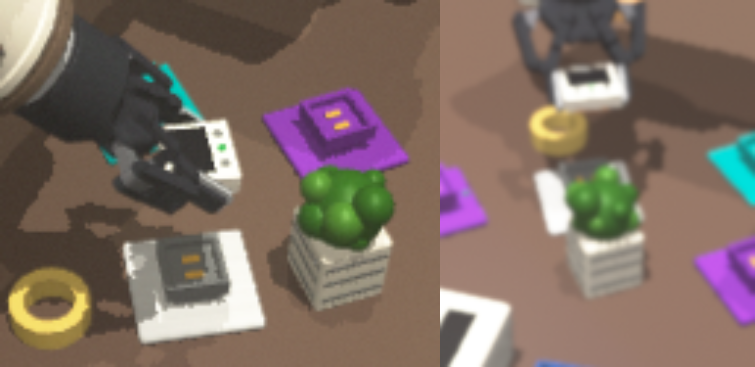

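The handset is held screen up above the dock, clear of plant_b and the tape. I undo the small turn and lower it.

```bash
python3 -m jog '[[0.015,0,0.015,0,-0.0013,0.0008],[0.02,0,0.02,0,0,0],[0.02,0,0.02,0,0,0],[0.02,0,0.02,0,0,0],[0.015,0,0.015,0,0,0],[0,0,0,0,0,0],[0,0,0,0,0,0],[0,0,0,0,0,0]]'
python3 - <<'E'
from h import *
rot((d(104.4)+[0,0,-1])/2**.5,d(-165.6))
to([.5521,.0448,.038])
e=get_image('scene');
img=e['img'][205:265,250:330];cv2.imwrite('pics/p2.png',cv2.resize(img,(800,600),interpolation=cv2.INTER_CUBIC))
E
```

```text
clock: 23.7
ee_pos: [0.5518, 0.0451, 0.0791]
ee_rot: [[0.175, -0.968, -0.178], [-0.684, -0.249, 0.685], [-0.708, 0.002, -0.706]]
ft_force: [-1.0, 0.4, -0.6]
width: 0.0575
finger_force: 64.5
turn units [ 0.0003  0.0002 -0.0002]
tcp [0.5518 0.0451 0.0791] j [-23.0603  26.2667  89.7031  34.2391  94.5565 135.7648] w 0.05747224820823483 t 23.7
[[ 0.1745 -0.9684 -0.178 ]
 [-0.6842 -0.2493  0.6854]
 [-0.7081  0.0022 -0.7061]]
shift units [ 0.0734 -0.0007  0.0718]
```

View pics/p2.png

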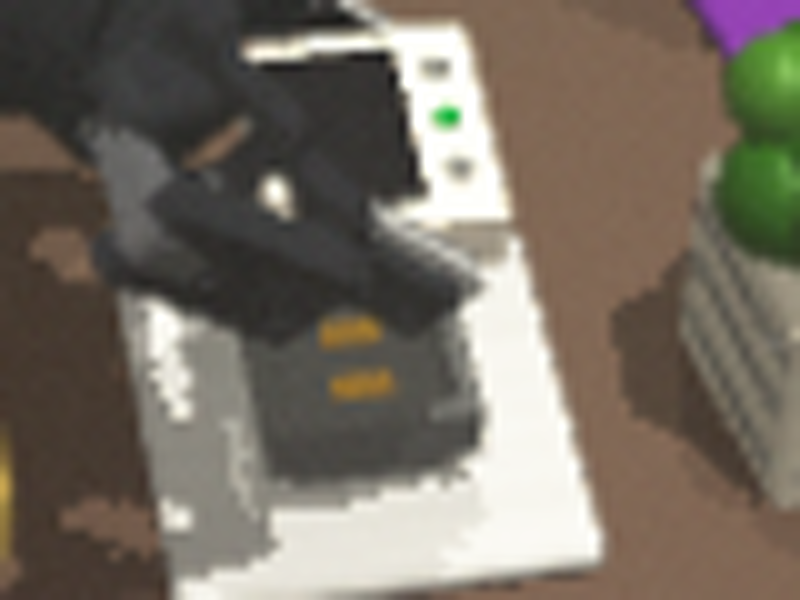

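The handset hangs level above the dock. Its plant-side top edge runs from (470,25) to (513,222) in the crop, and the pocket with its orange contacts is below.

```bash
python3 - <<'E'
from h import *
e=get_image('scene')
a,b=[at(e,(x+.5)/10-.5+250,(y+.5)/10-.5+205,.1053) for x,y in [(470,25),(513,222)]]
print(a,b,np.linalg.norm(a-b),np.degrees(np.arctan2(*(b-a)[1::-1])),"centre",(a+b)/2-.026*d(104.4))
E
```

```text
[0.5219 0.0474 0.1053] [0.579  0.0604 0.1053] 0.05855613680442576 12.843311186648423 centre [0.5569 0.0287 0.1053]
```

The centre matches the dock to within a millimetre, so I lower it.

```bash
python3 -m jog '[[0.015,0,0.015,0,0,0],[0.02,0,0.02,0,0,0],[0.02,0,0.02,0,0,0],[0.01,0,0.01,0,0,0],[0,0,0,0,0,0],[0,0,0,0,0,0]]'
python3 -m jog '[[0.004,0,0.004,0,0,0],[0.004,0,0.004,0,0,0],[0,0,0,0,0,0],[0,0,0,0,0,0]]'
python3 -m jog '[[0.004,0,0.004,0,0,0],[0,0,0,0,0,0],[0,0,0,0,0,0]]'
```

```text
clock: 24.4
ee_pos: [0.5515, 0.0452, 0.0418]
ee_rot: [[0.174, -0.968, -0.179], [-0.684, -0.249, 0.686], [-0.709, 0.003, -0.706]]
ft_force: [0.3, -0.6, -2.2]
width: 0.0571
finger_force: 64.5
clock: 24.8
ee_pos: [0.5515, 0.0452, 0.0374]
ee_rot: [[0.174, -0.968, -0.178], [-0.684, -0.249, 0.686], [-0.708, 0.003, -0.706]]
ft_force: [0.7, -0.7, -2.0]
width: 0.0569
finger_force: 64.5
clock: 25.1
ee_pos: [0.5515, 0.0452, 0.035]
ee_rot: [[0.174, -0.968, -0.179], [-0.684, -0.249, 0.686], [-0.708, 0.003, -0.706]]
ft_force: [0.9, 0.3, -1.2]
width: 0.0573
finger_force: 64.5
```

```bash
python3 -m jog '[[0.004,0,0.004,0,0,0],[0,0,0,0,0,0],[0,0,0,0,0,0]]'
python3 -m jog '[[0.004,0,0.004,0,0,0],[0,0,0,0,0,0],[0,0,0,0,0,0]]'
python3 -m jog '[[0.002,0,0.002,0,0,0],[0.002,0,0.002,0,0,0],[0,0,0,0,0,0],[0,0,0,0,0,0]]'
```

```text
clock: 25.4
ee_pos: [0.5514, 0.0452, 0.0327]
ee_rot: [[0.174, -0.968, -0.179], [-0.684, -0.249, 0.686], [-0.708, 0.003, -0.706]]
ft_force: [0.0, -0.7, -0.8]
width: 0.0574
finger_force: 64.5
clock: 25.7
ee_pos: [0.5514, 0.0453, 0.0305]
ee_rot: [[0.174, -0.968, -0.179], [-0.684, -0.249, 0.686], [-0.708, 0.003, -0.706]]
ft_force: [0.3, -0.4, -1.2]
width: 0.0576
finger_force: 64.5
clock: 26.1
ee_pos: [0.5514, 0.0452, 0.0283]
ee_rot: [[0.174, -0.968, -0.179], [-0.684, -0.249, 0.686], [-0.708, 0.003, -0.706]]
ft_force: [0.6, 0.0, -1.7]
width: 0.0573
finger_force: 64.5
```

Foot is in the pocket without contact. A little more until the slab seats.

```bash
python3 -m jog '[[0.002,0,0.002,0,0,0],[0,0,0,0,0,0],[0,0,0,0,0,0]]'
python3 -m jog '[[0.0015,0,0.0015,0,0,0],[0,0,0,0,0,0],[0,0,0,0,0,0]]'
```

```text
clock: 26.4
ee_pos: [0.5515, 0.0452, 0.0274]
ee_rot: [[0.174, -0.968, -0.178], [-0.684, -0.249, 0.686], [-0.708, 0.003, -0.706]]
ft_force: [-0.1, -0.8, 5.1]
width: 0.0572
finger_force: 64.9
clock: 26.7
ee_pos: [0.5515, 0.0453, 0.0274]
ee_rot: [[0.175, -0.968, -0.178], [-0.683, -0.25, 0.686], [-0.709, 0.002, -0.705]]
ft_force: [-3.8, -3.4, 16.3]
width: 0.0567
finger_force: 66.0
```

```bash
python3 -m jog '[[0,0,0,0,0,0],[0,0,0,0,0,0],[0,0,0,0,0,0],[0,0,0,0,0,0],[0,0,0,0,0,0]]' 0.8
python3 -m jog '[[0,0,-0.03,0,0,0],[0,0,-0.05,0,0,0],[0,0,-0.06,0,0,0],[0,0,-0.06,0,0,0],[0,0,-0.06,0,0,0],[0,0,-0.06,0,0,0],[0,0,-0.05,0,0,0],[0,0,0,0,0,0],[0,0,0,0,0,0]]'
python3 - <<'E'
from h import *
e=get_image('scene');im=e['img'];h=cv2.cvtColor(im,cv2.COLOR_BGR2HSV)
# predicted slab top corners, docked
T=np.linalg.inv(e['cam_to_world']);c=np.array([.5568,.0285,.054])
pr=[]
for a,b in ((-1,-1),(1,-1),(1,1),(-1,1)):
    p=c+a*.029*d(14.4)+b*.026*d(104.4);q=e['K']@(T[:3,:3]@p+T[:3,3]);pr.append(q[:2]/q[2])
print("pred",np.array(pr))
# screen (black) blob centroid inside it
m=np.zeros(im.shape[:2],np.uint8);cv2.fillConvexPoly(m,np.int32(pr),1)
b=(h[...,2]<70)&(m>0);v,u=np.nonzero(b);print("black px",b.sum(),"of",m.sum(),u.mean(),v.mean());print("screen xy",at(e,u.mean(),v.mean(),.054))
o=(h[...,0]>5)&(h[...,0]<20)&(h[...,1]>180)&(h[...,2]>120);print("orange near dock",o[215:265,255:320].sum(),"mean white",im[m>0].mean())
for y in range(228,250,2):print(y,h[y,262:306:2,2])
E
```

```text
clock: 27.2
ee_pos: [0.5514, 0.0452, 0.0262]
ee_rot: [[0.174, -0.968, -0.179], [-0.684, -0.249, 0.686], [-0.708, 0.003, -0.706]]
ft_force: [0.0, 0.2, 0.4]
width: 0.0767
finger_force: 0.0
clock: 28.1
ee_pos: [0.5778, -0.0564, 0.1306]
ee_rot: [[0.174, -0.969, -0.178], [-0.684, -0.249, 0.686], [-0.708, 0.003, -0.706]]
ft_force: [-0.5, 0.1, -1.1]
width: 0.0769
finger_force: 0.0
pred [[273.0455 224.7612]
 [276.8265 244.2704]
 [299.8604 241.6177]
 [295.1484 222.344 ]]
black px 157 of 491 283.38853503184714 232.18471337579618
screen xy [0.555  0.0219 0.054 ]
orange near dock 0 mean white 165.3285811269518
228 [135 138 138 139 138 138 254 158  67  68  66  66  68  64 254 207 255 225
 186 203 145 139]
230 [137 137 138 139 137 138 251 189  67  64  65  67  67  65 254 254 254 255
 248 250 170 137]
232 [152 183 188 207 239 252 175 248  65  66  67  68  67  68 253 225 220 255
 249 250 234 139]
234 [232 251 251 251 251 247 135 255  67  66  66  68  66  65 109 255 255 255
 251 249 249 139]
236 [222 252 251 251 209 184 111 254  83  68  68  68  67  69  67 255 167 253
 244 250 250 172]
238 [152 251 251 251 251 184  98 254 161  67  68  69  69  66  68 254 243 254
 254 250 250 190]
240 [113 250 250 251 251 185 101 252 182  73 104 133 171 189 223 254 255 255
 255 250 251 249]
242 [138 249 251 251 251 191 126 208 255 255 255 254 254 253 254 251 231 186
 171 250 251 251]
244 [139 243 252 252 252 212 158 137 194 175 174 180 178 178 176 174 172 172
 168 251 252 251]
246 [138 229 252 251 252 210 155 122 176 176 174 174 167 162 159 168 144 123
 152 251 251 252]
248 [137 201 252 252 252 225 190 106 136 118  99  87  92  92  86  89  89  92
 225 252 251 251]
```

The slab's edges are where the seated pose predicts, and the gripper is open and clear, so I hand it in.

```bash
python3 -c "
from station import *
print(job_done())"
```

```text
the job is handed in; nothing more can be done
None
```

The job is handed in at about 28 s of the 64 s allowed: the stamp stands upright in the blue tray, the handset lies screen up in the aluminium dock with its foot seated and let go, and I saw no contact with the plants, tape or tissue box. The hand-in gave no verdict.

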